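# Lay a refilled spice jar down in its cradle

### The arm

A 6-joint arm with a two-finger parallel gripper is mounted at the origin on a cart in front of the work surface, level with it; the furniture and walls round the work are solid. World frame = base frame: x ahead of the robot, y to its left, z up, the work surface at z = 0. Lengths are in m, angles in rad, forces in N, time in s.
With the tool pointing down it reaches from about 0.375 to 0.925 m from the base axis. Payload 5.7 kg.
Tool frame: the origin (TCP) lies midway between the tips of the shut fingers; the grasp point (between the pads) lies 19 mm behind it; z points along the fingers, y is the line along which they close (so a half turn about z gives the same grasp; the last joint's range is limited). The gripper opens to 88 mm and grips with 3 to 60 N. Pads are 20 mm wide; open, the fingers measure 115 mm over their backs; the gripper's body (75 mm by 178 mm) begins 61 mm behind the grasp point.
Start: joints at [1.079, 0.359, 1.51, -0, 1.272, -0.115], TCP at [0.221, 0.558, 0.223] pointing down, gripper open.
Joint ranges: [-2.97, 2.97], [-1.01, 2.36], [0.21, 2.38], [-0.96, 4.11], [0.2, 2.71], [-2.98, 2.98]. Speed limits (rad/s): [2.39, 2.39, 3.14, 3.14, 3.14, 3.14].

### API

Orientations are given as a rotation vector (axis times angle).
In Python, from rig import observe, capture, camera_info, close_job gives the robot as it stands.
- The arm moves only by the tool move_arm, never from a script. Its argument "deltas" is one flat list of numbers, 7 for each row, row after row: the shift along the tool's x, y, z in mm, then the turn, a rotation vector about the tool's x, y, z in degrees, then the finger opening in mm, from 0 to 87.8. A call has 1 to 20 rows; each row is the pose to reach, as a shift and turn from the pose commanded when the call began, along the tool's axes at that moment; what a row does not reach only later rows make up. A row lasts 1/10 s, in which the tool goes at most 50 mm and 8.59 degrees, less where a joint would pass 70% of its speed; a pose out of reach is approached as far as the arm can. A call with a gripper value outside its range is refused whole. The fingers move at their own pace and stop on an object; the grip force is fixed at half the most. Time passes only in rows, so rows that repeat a pose let the fingers close. It gives the time, the measured TCP pose, the force, the opening and the grip force at its end, in the units of the state.
- observe(): the state, without advancing time (a new reading comes with each control period).
- capture(name): name is "scene" or "top"; returns (picture, depth): 384x512x3 uint8, red, green, blue; 384x512 float32, m along the optical axis (not along the pixel's ray), 0 where there is no reading.
- camera_info(name): a dict with "fov_y" (degrees; the focal length in pixels is half the picture's height over the tangent of half this angle, whatever the lens; pixels are square), "cx", "cy" (the principal point, pixels), "extrinsics" (4x4, takes a point from camera to world coordinates). Camera axes: x right, y up, looking along -z (the intrinsics and any distortion apply to the point x, -y, -z); pixel columns grow to the right and rows downward; lengths in m; the calibration is good to about 2 mm. A picture is of the moment at which its call begins. camera_info takes no time and is no camera call.
- close_job(): hands the job in; it is judged then, once.
The state is a dict: "time_s": time; "joint_pos": joint angles; "qd": joint speeds; "effort": joint torques, N m; "tcp_pos": TCP position; "tool_rot": TCP orientation; "contact_force": force on the tool from outside, world axes, zero at the start; "ft_torque": the same for the moment, N m; "grip_width": finger opening in m; "grip_force": force on a finger pad.
Only numpy, scipy, OpenCV 4.12 (cv2) and the standard library are available. Lean on these libraries where they do the work, as an engineer would, in place of code of your own. Each camera call takes 0.05 s, during which the arm holds its last target. There are 200 camera calls.

### The job

Put the refilled spice jar that stands in front of the sloping jar rack away in the rack's empty cradle, without grasping or lifting it. Slide it upright along the worktop until it stands squarely in front of the empty cradle, push it near the top so that it topples away from you, lid first and label up, into the cradle, and then push its foot until the lid stops against the back of the cradle. Leave the jars already in the rack, the label roll, the pinch bowl and the funnel where they are.

Things in the scene. Friction and masses are not known exactly. Their poses are not given: they have to be found in the camera images.
- jar_mid (a point): Centre of the standing square spice jar, 46 x 46 mm, 97 mm tall, black lid on top; 0.13 to 0.26 kg. z axis from foot to lid; its -x side, roughly facing the robot, carries the small label (it ends up on top when the jar topples away). Pushed near the lid it tips over; pushed lower than 30 mm it slides upright and turns flat to the finger.
- cradle_free: Empty one of three equal cradles side by side, 64 mm apart, in a fixed wooden jar rack (which one varies). Origin on the worktop, mid cradle; x from the low open front edge to the back, z up. Its lane, 55 mm wide, lies between 4 mm fins that stand 16 mm above the board and begin 11 mm behind the front edge. Board rises to the back at 0.14 rad; back stop 110 mm up the slope.
- cradle_front (a point): Middle of the front edge of the empty cradle's board: 58 mm in front of the cradle's origin, 5.5 mm above the worktop; axes as the cradle's. The worktop in front of it is flat and clear.
- cradle_home (a point): Where the jar's centre lies when it is fully home in the empty cradle, lid against the back stop (37 mm above the worktop, 58 mm behind the front edge; the foot is then 13 mm up the slope from the front edge). The jar slides up the board along the slope. Axes as the cradle's.
- stored_jar_1: A jar of the same shape already lying in the rack, label up, in one of the other two cradles. Origin: centre of its foot face; z from foot to lid. Leave it.
- stored_jar_2: A second such jar lying in the remaining cradle; origin and axes as the first. Leave it.
- roll: Roll of kraft paper labels, 62 mm across, 24 mm high, lying flat in front of the rack on the other side of the empty cradle from the standing jar. Origin: centre of its underside. Leave it.
- bowl: White pinch bowl, 68 mm across, 28 mm high, on the worktop left of the rack. Origin: centre of its underside. Leave it.
- funnel: Steel jar funnel standing on its mouth, 91 mm across, 62 mm high, on the worktop right of the rack. Origin: centre of its underside. Leave it.
Not all that is in view belongs to the job. What is shaped like the part that bears jar_mid but blue, turquoise or yellow is not meant.

How it is judged:
By the outcome, as a careful person would: the job done as asked, in the order asked, and still so for the second after the job is handed in, with the robot touching nothing.
It also fails if it takes over 72 s, if anything falls off the work surface, if the arm or the gripper's body presses on something with over 40 N, if the wrist force passes 120 N, or if a joint passes its speed limit or range.

## Working session

There is one attempt and no reset: what is moved stays moved. The work goes in short steps, Python scripts to look and compute and a tool call to move; the robot and the scene stay as the last step left them, time stands still between calls to the robot, and variables do not carry over. Pictures are saved under pics/ and viewed, at most 10 in all, crops included, and the job is handed in when it is done.

Besides the shell and the picture viewer there is one more tool, called after ">>>" as name(argument=value, ...) on one line, values as JSON. move_arm: Moves the arm, as the interface text tells. Its arguments: {"type":"object","properties":{"deltas":{"type":"array","items":{"type":"number"}}},"required":["deltas"]}

```bash
mkdir -p pics; ls; python3 - <<'E'
from rig import *
import cv2,numpy as np
for n in("scene","top"):
    p,d=capture(n);i=camera_info(n);print(n,i)
    cv2.imwrite(f"pics/{n}0.png",p[:,:,::-1]);np.savez(f"{n}0.npz",p=p,d=d)
print(observe())
E
```

```text
pics
scene {'fov_y': 55.106613984311245, 'cx': 257.20914492227047, 'cy': 186.25587377524897, 'extrinsics': array([[ 0.6718343 ,  0.30763734, -0.67379369, -0.15211053],
       [-0.74044643,  0.25506883, -0.62183517, -0.68362391],
       [-0.01943595,  0.91667833,  0.39915296,  0.45330472],
       [ 0.        ,  0.        ,  0.        ,  1.        ]])}
top {'fov_y': 42.87140751174797, 'cx': 248.85746032781788, 'cy': 189.5325066486371, 'extrinsics': array([[-1.47744244e-03,  9.96530450e-01, -8.32158575e-02,
         3.62643827e-01],
       [-9.99957500e-01, -2.22954948e-03, -8.94582266e-03,
        -8.49823823e-02],
       [-9.10031855e-03,  8.31991039e-02,  9.96491391e-01,
         1.69130043e+00],
       [ 0.00000000e+00,  0.00000000e+00,  0.00000000e+00,
         1.00000000e+00]])}
{'time_s': 0.1, 'joint_pos': array([ 1.07889935e+00,  3.59451320e-01,  1.51133416e+00, -1.73073586e-06,
        1.27247857e+00, -1.15115452e-01]), 'qd': array([ 0.00024142, -0.00010284, -0.00370219, -0.00097941,  0.00086376,
       -0.00120359]), 'effort': array([ 4.32776924e-04, -5.16354203e+01, -2.71407491e+01,  6.75118435e-02,
        2.76102842e-02, -6.39158657e-05]), 'tcp_pos': array([0.22047741, 0.55735192, 0.22187893]), 'tool_rot': array([-5.88258135e-01, -3.08551811e+00,  2.50580605e-03]), 'contact_force': array([-0.1256368 ,  0.59841897, -0.08201517]), 'ft_torque': array([-0.02382765,  0.02095124,  0.05523815]), 'grip_force': 0.0, 'grip_width': 0.0874956244443178}
```

View pics/scene0.png

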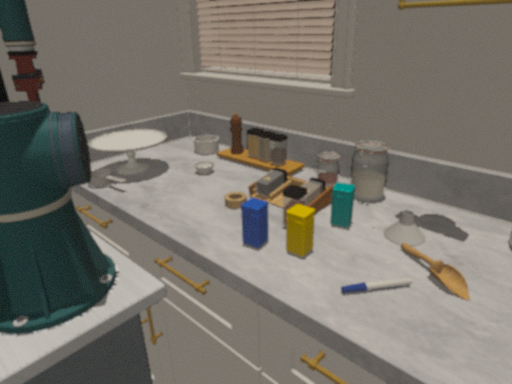

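View pics/top0.png

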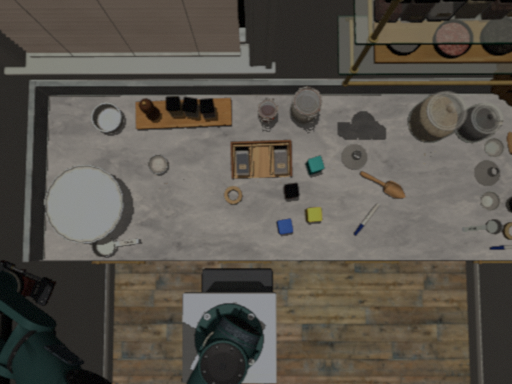

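The top view shows the standing jar's black lid at (291,191). The empty cradle is the middle one, at (262,160), and the roll is at (233,195). The decoys are blue (285,227), yellow (315,215) and turquoise (316,165). Next I measure them.

```bash
cat > h.py <<'E'
import numpy as np,cv2
from rig import *
def cloud(n,d):
    i=camera_info(n);f=192/np.tan(np.radians(i["fov_y"])/2);v,u=np.mgrid[:384,:512]
    P=np.stack([(u-i["cx"])/f*d,-(v-i["cy"])/f*d,-d],-1);E=i["extrinsics"]
    return P@E[:3,:3].T+E[:3,3]
def proj(n,X):
    i=camera_info(n);f=192/np.tan(np.radians(i["fov_y"])/2);E=i["extrinsics"]
    c=(np.asarray(X)-E[:3,3])@E[:3,:3]
    return np.stack([i["cx"]+f*c[...,0]/-c[...,2],i["cy"]-f*c[...,1]/-c[...,2]],-1)
E
python3 - <<'E'
from h import *
for n,(a,b,c,e) in {"top":(130,245,215,345),"scene":(150,270,215,365)}.items():
    z=np.load(n+"0.npz");p=z["p"];P=cloud(n,z["d"])
    cv2.imwrite(f"pics/{n}c.png",cv2.resize(p[a:b,c:e,::-1],None,fx=5 if n=="scene" else 6,fy=5 if n=="scene" else 6,interpolation=cv2.INTER_CUBIC)[:600,:800])
    print(n)
    if n=="top":
        for q in [(291,191),(285,227),(315,215),(316,165),(233,187),(262,178),(262,160),(262,145),(243,160),(281,160),(236,195),(250,210),(300,200),(275,190)]: print(q,P[q[1],q[0]].round(4))
    # black standing lid
    g=p.max(-1)<45; m=g&(P[...,2]>.08)&(P[...,2]<.11)&(P[...,0]>.35)&(P[...,0]<.75)&(abs(P[...,1])<.35)
    k,l,s,cc=cv2.connectedComponentsWithStats(m.astype(np.uint8))
    for j in range(1,k):
        if s[j,4]>15: 
            w=P[l==j];print(s[j],w.mean(0).round(4),w.min(0).round(4),w.max(0).round(4),cv2.minAreaRect(w[:,:2].astype(np.float32)*1000))
E
```

```text
top
(291, 191) [ 0.4909 -0.2087  0.0935]
(285, 227) [ 0.3734 -0.1884  0.09  ]
(315, 215) [ 0.4121 -0.2854  0.0995]
(316, 165) [ 0.5758 -0.2908  0.0992]
(233, 187) [ 0.5106 -0.0158  0.0251]
(262, 178) [ 0.5441 -0.1156 -0.0008]
(262, 160) [ 0.6049 -0.1155  0.0154]
(262, 145) [ 0.6538 -0.1153  0.0355]
(243, 160) [ 0.5983 -0.0508  0.0626]
(281, 160) [ 0.5985 -0.1787  0.0585]
(236, 195) [ 0.4855 -0.0249 -0.0077]
(250, 210) [ 0.4329 -0.0736 -0.0021]
(300, 200) [ 4.671e-01 -2.468e-01 -1.000e-04]
(275, 190) [ 0.5023 -0.1606 -0.0025]
[284 184  15  14 182] [ 0.4923 -0.2078  0.0974] [ 0.4706 -0.2314  0.0848] [ 0.5139 -0.1853  0.1068] ((492.73150634765625, -207.7862091064453), (43.81081008911133, 44.279579162597656), 5.683627605438232)
scene
[284 186  22  12 172] [ 0.4847 -0.2143  0.0951] [ 0.4682 -0.2336  0.0869] [ 0.5084 -0.1903  0.0981] ((489.3034973144531, -211.8569793701172), (39.07375717163086, 42.35478973388672), 6.438591480255127)
```

View pics/topc.png

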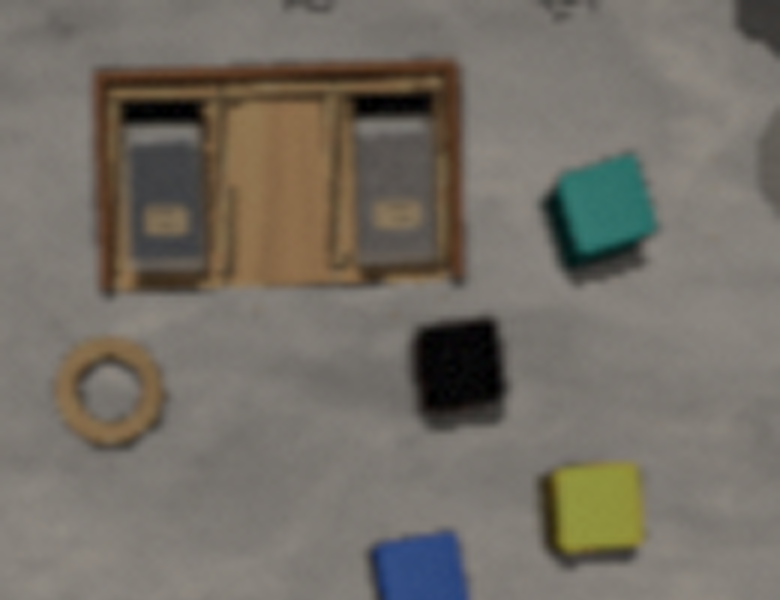

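View pics/scenec.png

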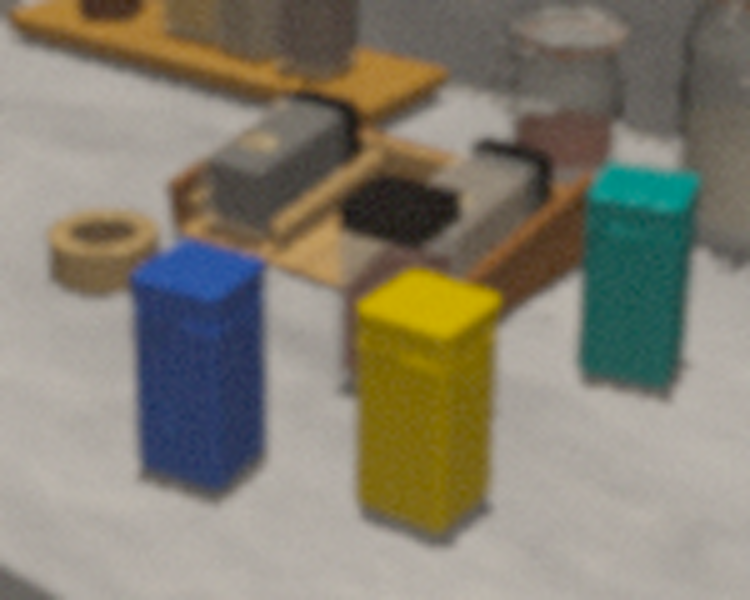

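The crops show the jar standing about 30 mm in front of the right and middle cradles. The middle lane is empty, with stored jars on both sides. I'll rectify the rack region to fit its pose.

```bash
cat >> h.py <<'E'
X0,X1,Y0,Y1=.44,.68,-.24,.02;S=3000
def ortho(p,z,n="top"):  # row 0 = X1, col 0 = Y1 (left)
    W=np.float32([[X1,Y1,z],[X1,Y0,z],[X0,Y0,z],[X0,Y1,z]]);w,h=int((Y1-Y0)*S),int((X1-X0)*S)
    H=cv2.getPerspectiveTransform(proj(n,W).astype(np.float32),np.float32([[0,0],[w,0],[w,h],[0,h]]))
    return cv2.warpPerspective(p,H,(w,h),flags=cv2.INTER_CUBIC)
E
python3 - <<'E'
from h import *
p=np.load("top0.npz")["p"]
o=ortho(p,.0055);cv2.imwrite("pics/ortho.png",o[:,:,::-1])
def sub(g): # subpixel peak of |gradient|
    i=int(np.argmax(g));i=min(max(i,3),len(g)-4);w=g[i-3:i+4];return i-3+(w*np.arange(7)).sum()/w.sum()
sat=cv2.GaussianBlur((o[...,0].astype(np.float32)-o[...,2]),(0,0),3)
# front edge: saturation drop along rows, per column
pts=[]
for y in np.arange(-.165,-.065,.004):
    c=int((Y1-y)*S);col=sat[:,c];r0,r1=int((X1-.575)*S),int((X1-.515)*S)
    g=-np.gradient(col)[r0:r1];pts.append((y,X1-(r0+sub(np.clip(g,0,None)))/S))
pts=np.array(pts);k=np.polyfit(pts[:,0],pts[:,1],1);print("front x=",k, np.std(pts[:,1]-np.polyval(k,pts[:,0])))
# lane centre & outer edges per x, using plane at height of board
for x in np.arange(.555,.65,.01):
    z=.0055+.14*(x-.545)
    for zz in (z,):
        s=cv2.GaussianBlur(ortho(p,zz).astype(np.float32),(0,0),2.5);r=int((X1-x)*S)
        gray=s[r].mean(-1);a,b=int((Y1+.075)*S),int((Y1+.155)*S)
        g=np.gradient(gray)
        m=int((Y1+.115)*S)
        L=a+sub(np.clip(g[a:m],0,None));R=m+sub(np.clip(-g[m:b],0,None))
        sr=s[r][:,0]-s[r][:,2];gs=np.gradient(sr);l0=int((Y1-.0)*S);l1=int((Y1+.05)*S)
        LO=l0-30+sub(np.clip(gs[l0-30:l1],0,None));q=int((Y1+.19)*S);RO=q+sub(np.clip(-gs[q:q+130],0,None))
        f=lambda c:round(float(Y1-c/S),4)
        print(round(x,3),"lane",f(L),f(R),"c",f((L+R)/2),"outer",f(LO),f(RO),"c",f((LO+RO)/2))
E
```

```text
front x= [-0.03695296  0.54243448] 0.00023544798303999152
0.555 lane -0.087 -0.1542 c -0.1206 outer -0.0083 -0.218 c -0.1132
0.565 lane -0.0877 -0.1397 c -0.1137 outer -0.0087 -0.2177 c -0.1132
0.575 lane -0.0759 -0.14 c -0.108 outer -0.008 -0.218 c -0.113
0.585 lane -0.0877 -0.1403 c -0.114 outer -0.0083 -0.218 c -0.1132
0.595 lane -0.077 -0.1407 c -0.1088 outer -0.008 -0.218 c -0.113
0.605 lane -0.08 -0.1407 c -0.1103 outer -0.0076 -0.2173 c -0.1125
0.615 lane -0.0807 -0.1413 c -0.111 outer -0.0063 -0.2163 c -0.1113
0.625 lane -0.0813 -0.1427 c -0.112 outer -0.0063 -0.216 c -0.1112
0.635 lane -0.0833 -0.1437 c -0.1135 outer -0.0057 -0.2157 c -0.1107
0.645 lane -0.0837 -0.1537 c -0.1187 outer -0.0057 -0.2153 c -0.1105
```

View pics/ortho.png

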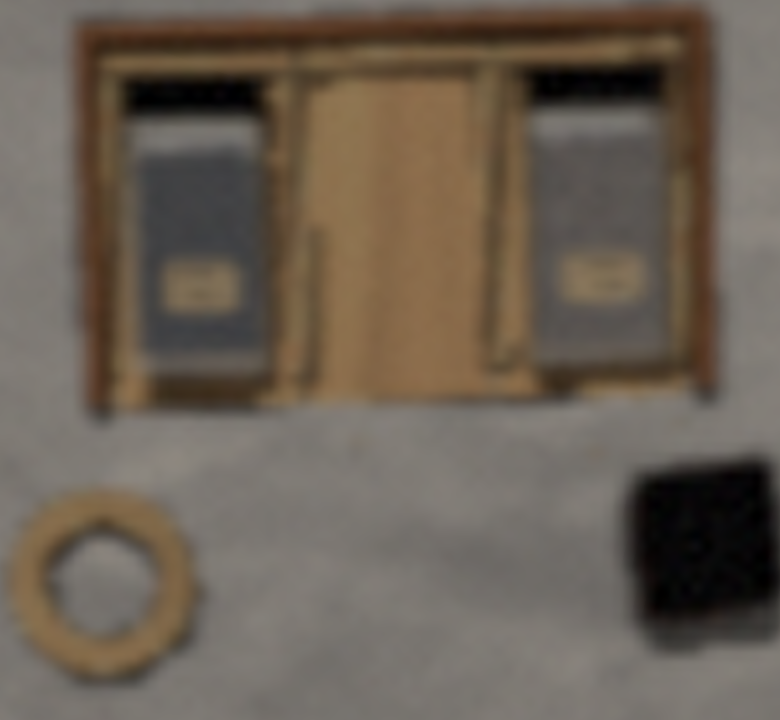

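```bash
cat >> h.py <<'E'
from scipy.spatial.transform import Rotation as R
def down(yaw): # tool y at world yaw (deg), z down
    a=np.radians(yaw);y=np.array([np.cos(a),np.sin(a),0]);z=np.array([0,0,-1.]);return R.from_matrix(np.stack([np.cross(y,z),y,z],1))
def delta(pos,rot,o=None):
    o=o or observe();r0=R.from_rotvec(o["tool_rot"])
    return np.r_[r0.inv().apply((np.array(pos)-o["tcp_pos"])*1000),(r0.inv()*rot).as_rotvec(degrees=True)].round(1).tolist()
E
python3 - <<'E'
from h import *
print(delta((.48,.1,.2),down(35)));print(delta((.494,-.258,.2),down(1.8)))
o=ortho(np.load("top0.npz")["p"],.097)
m=(o.max(-1)<45).astype(np.uint8);m[:330]=0
c=max(cv2.findContours(m,0,2)[0],key=cv2.contourArea);r=cv2.minAreaRect(c);print(X1-r[0][1]/S,Y1-r[0][0]/S,np.array(r[1])/S,r[2], cv2.boundingRect(c),o.shape)
E
```

```text
[-409.6, -329.7, 22.3, -0.1, 0.0, 33.4]
[-554.3, -657.5, 22.9, -0.1, 0.0, 66.6]
0.49070827229817715 -0.20815592447916667 [0.04856511 0.04664554] 82.64761352539062 (615, 490, 143, 156) (720, 780, 3)
```

>>> move_arm(deltas=[-410,-330,22,0,0,33.4,15,-410,-330,22,0,0,33.4,15,-410,-330,22,0,0,33.4,15,-410,-330,22,0,0,33.4,15,-410,-330,22,0,0,33.4,15,-410,-330,22,0,0,33.4,15,-410,-330,22,0,0,33.4,15,-410,-330,22,0,0,33.4,15,-410,-330,22,0,0,33.4,15,-410,-330,22,0,0,33.4,15,-410,-330,22,0,0,33.4,15,-554,-657,23,0,0,66.6,15,-554,-657,23,0,0,66.6,15,-554,-657,23,0,0,66.6,15,-554,-657,23,0,0,66.6,15,-554,-657,23,0,0,66.6,15,-554,-657,23,0,0,66.6,15,-554,-657,23,0,0,66.6,15,-554,-657,23,0,0,66.6,15,-554,-657,23,0,0,66.6,15])

```text
time_s: 2.1
tcp_pos: [0.4938, -0.2583, 0.1991]
tool_rot: [-2.189, -2.252, 0.0]
contact_force: [0.5, 0.2, -0.6]
grip_width: 0.0151
grip_force: 0.0
```

```bash
python3 - <<'E'
from h import *
print(delta((.492,-.258,.13),down(1.8)),delta((.492,-.258,.023),down(1.8)))
o=observe();print(o["time_s"],o["tcp_pos"],o["joint_pos"],o["grip_width"])
E
```

```text
[0.3, -1.8, 69.1, -0.0, -0.0, -0.2] [0.2, -1.7, 176.1, -0.0, -0.0, -0.2]
2.1 [ 0.49380796 -0.2582515   0.19914406] [-6.05806955e-01  3.21101392e-01  1.63205251e+00 -1.94900086e-05
  1.18925156e+00 -6.34457509e-01] 0.01511160213612175
```

>>> move_arm(deltas=[0,-2,40,0,0,0,15,0,-2,80,0,0,0,15,0,-2,110,0,0,0,15,0,-2,140,0,0,0,15,0,-2,165,0,0,0,15,0,-2,176,0,0,0,15,0,-2,176,0,0,0,15])

```text
time_s: 2.8
tcp_pos: [0.491, -0.2547, 0.0225]
tool_rot: [-2.182, -2.255, 0.001]
contact_force: [-0.2, 0.5, -0.2]
grip_width: 0.0152
grip_force: 0.0
```

>>> move_arm(deltas=[5,0,0,0,0,0,15,9,0,0,0,0,0,15,13,0,0,0,0,0,15,17,0,0,0,0,0,15,21,0,0,0,0,0,15,25,0,0,0,0,0,15,30,0,0,0,0,0,15,35,0,0,0,0,0,15,40,0,0,0,0,0,15,45,0,0,0,0,0,15])

```text
time_s: 3.8
tcp_pos: [0.4907, -0.2115, 0.0236]
tool_rot: [-2.186, -2.256, 0.0]
contact_force: [-0.4, -0.9, 0.5]
grip_width: 0.0151
grip_force: 0.6
```

```bash
cat >> h.py <<'E'
def lid(name):
    p,d=capture("top");np.savez(name+".npz",p=p,d=d);o=ortho(p,.097)
    m=(o.max(-1)<45).astype(np.uint8);m[:300]=0
    c=max(cv2.findContours(m,0,2)[0],key=cv2.contourArea);r=cv2.minAreaRect(c);print("lid",X1-r[0][1]/S,Y1-r[0][0]/S,np.array(r[1])/S,r[2])
    cv2.imwrite(f"pics/{name}.png",o[:,:,::-1]);s=observe();print(s["time_s"],s["tcp_pos"],s["contact_force"])
E
python3 - <<'E'
from h import *
lid("push1")
E
```

```text
lid 0.47408846028645835 -0.20462436930338543 [0.09676874 0.06387906] 37.87498474121094
3.85 [ 0.49031557 -0.21068569  0.02355067] [ 0.10179905 -1.13558926 -0.39150008]
```

View pics/push1.png

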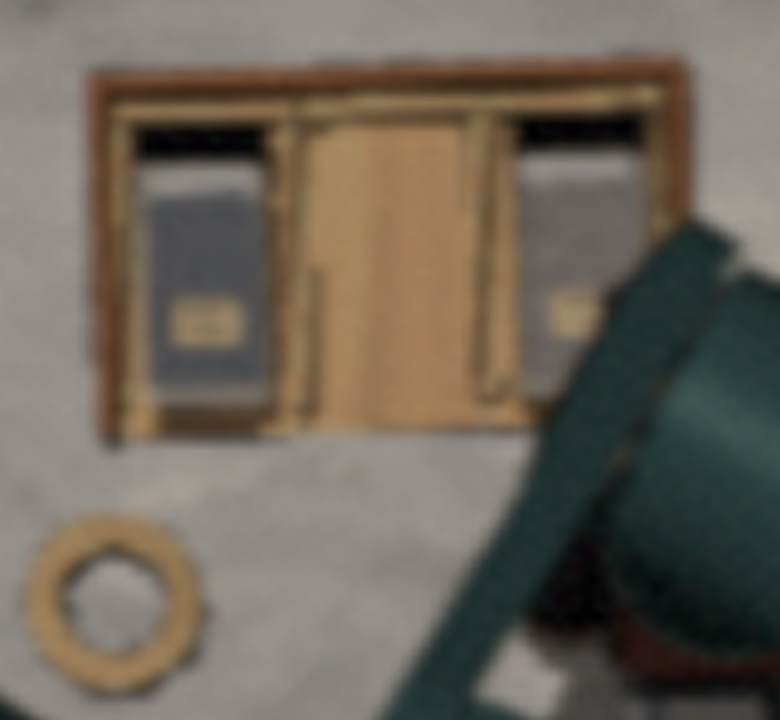

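The arm hides most of the jar, but the lid edge at about (570,570) still looks upright, and the 1 N force fits sliding. I'll carry on, then back off and measure.

>>> move_arm(deltas=[4,0,0,0,0,0,15,8,0,0,0,0,0,15,12,0,0,0,0,0,15,16,0,0,0,0,0,15,20,0,0,0,0,0,15,24,0,0,0,0,0,15,28,0,0,0,0,0,15,32,0,0,0,0,0,15,36,0,0,0,0,0,15,40,0,0,0,0,0,15,44,0,0,0,0,0,15,48,0,0,0,0,0,15,52,0,0,0,0,0,15,55,0,0,0,0,0,15,58,0,0,0,0,0,15,60,0,0,0,0,0,15,60,0,0,0,0,0,15])

```text
time_s: 5.55
tcp_pos: [0.4887, -0.1517, 0.0237]
tool_rot: [-2.186, -2.256, 0.0]
contact_force: [-0.8, -0.4, -0.2]
grip_width: 0.015
grip_force: 0.0
```

>>> move_arm(deltas=[-15,0,0,0,0,0,15,-30,0,0,0,0,0,15,-35,0,-40,0,0,0,15,-35,0,-90,0,0,0,15,-70,0,-120,0,0,0,15,-110,0,-130,0,0,0,15,-155,0,-130,0,0,0,15,-200,0,-130,0,0,0,15,-240,0,-130,0,0,0,15,-240,0,-130,0,0,0,15])

```text
time_s: 6.55
tcp_pos: [0.4963, -0.3994, 0.154]
tool_rot: [2.188, 2.248, -0.003]
contact_force: [-0.4, 0.2, -0.6]
grip_width: 0.0151
grip_force: 0.0
```

```bash
python3 - <<'E'
from h import *
lid("push2")
E
```

```text
lid 0.4880040486653646 -0.11965799967447917 [0.04695038 0.04328492] 88.53119659423828
6.6 [ 0.49577518 -0.39599601  0.15356856] [-0.65438449  1.42767225 -0.03214044]
```

View pics/push2.png

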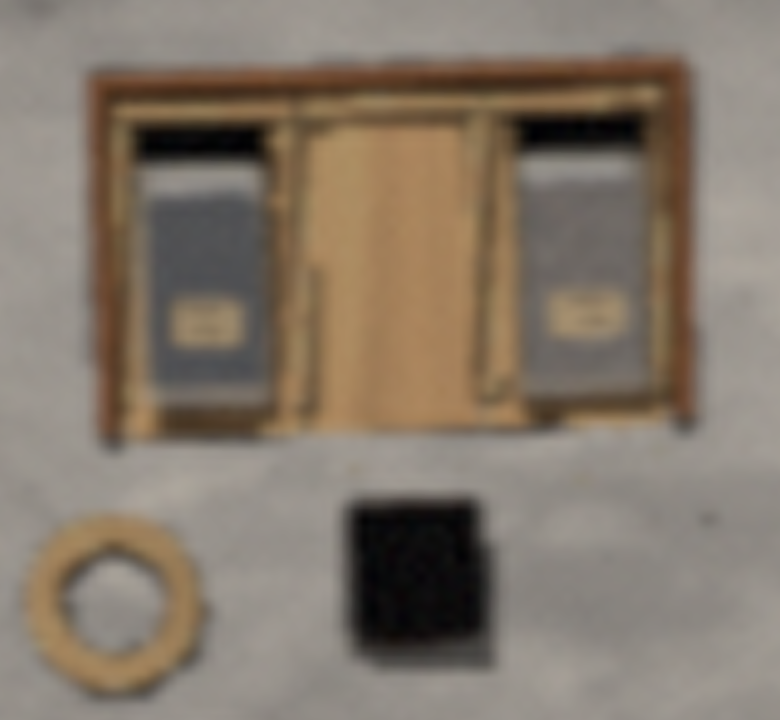

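Jar is upright and square at (417,572) in the rectified view, y ≈ -0.119. It should be about 3 mm further left, so I nudge it once more.

>>> move_arm(deltas=[0,0,0,0,0,0,15,0,0,0,0,0,0,15])

```text
time_s: 6.8
tcp_pos: [0.4959, -0.3908, 0.1534]
tool_rot: [-2.185, -2.256, -0.0]
contact_force: [-0.2, 0.3, 0.7]
grip_width: 0.015
grip_force: 0.0
```

```bash
python3 - <<'E'
from h import *
print(delta((.4885,-.185,.154),down(1.8)),delta((.4885,-.185,.023),down(1.8)),delta((.4875,-.1488,.023),down(1.8)))
E
```

```text
[205.9, -0.8, -0.3, -0.0, -0.1, 0.0] [205.8, -0.7, 130.7, -0.0, -0.1, 0.0] [242.0, -0.5, 130.7, -0.0, -0.1, 0.0]
```

>>> move_arm(deltas=[45,-0.8,0,0,0,0,15,90,-0.8,0,0,0,0,15,135,-0.8,0,0,0,0,15,175,-0.8,0,0,0,0,15,200,-0.8,0,0,0,0,15,206,-0.8,40,0,0,0,15,206,-0.8,85,0,0,0,15,206,-0.8,120,0,0,0,15,206,-0.8,130,0,0,0,15,216,-0.8,130,0,0,0,15,224,-0.8,130,0,0,0,15,230,-0.8,130,0,0,0,15,234,-0.8,130,0,0,0,15,237,-0.8,130,0,0,0,15,240,-0.8,130,0,0,0,15,242,-0.8,130,0,0,0,15,243,-0.8,130,0,0,0,15,243,-0.8,130,0,0,0,15])

```text
time_s: 8.6
tcp_pos: [0.4881, -0.1492, 0.0237]
tool_rot: [2.186, 2.256, -0.0]
contact_force: [1.1, -0.3, -0.1]
grip_width: 0.015
grip_force: 0.3
```

```bash
python3 - <<'E'
from h import *
# next: back off, up, to behind jar (-x side), rotated so tool y along cradle y
print(observe()["tcp_pos"],delta((.489,-.185,.153),down(1.8)));
for yaw in (91.8,-88.2): print(delta((.43,-.118,.153),down(yaw)))
print(observe()["joint_pos"])
E
```

```text
[ 0.48810626 -0.14916625  0.023719  ] [-35.9, -0.2, -129.3, 0.0, 0.0, 0.0]
[32.9, -57.1, -129.3, -0.0, 0.0, -90.0]
[32.9, -57.1, -129.3, 0.0, 0.0, 90.0]
[-4.31903672e-01  5.06094157e-01  1.89586737e+00 -1.82558681e-04
  7.39326919e-01 -4.63251772e-01]
```

>>> move_arm(deltas=[-15,0,0,0,0,0,15,-30,0,0,0,0,0,15,-35,0,-40,0,0,0,15,-35,0,-85,0,0,0,15,-35,0,-130,0,0,0,15,20,-50,-130,0,0,90,15,33,-57,-130,0,0,90,15,33,-57,-130,0,0,90,15,33,-57,-130,0,0,90,15,33,-57,-130,0,0,90,15,33,-57,-130,0,0,90,15,33,-57,-130,0,0,90,15,33,-57,-130,0,0,90,15,33,-57,-130,0,0,90,15,33,-57,-130,0,0,90,15,33,-57,-130,0,0,90,15,33,-57,-130,0,0,90,15,33,-57,-130,0,0,90,15])

```text
time_s: 10.4
tcp_pos: [0.43, -0.1187, 0.1537]
tool_rot: [3.141, 0.051, 0.0]
contact_force: [-0.1, 1.1, -0.2]
grip_width: 0.015
grip_force: 0.0
```

```bash
python3 - <<'E'
from h import *
lid("push3")
for p in ((.44,-.1165,.153),(.44,-.1165,.023),(.4805,-.1155,.023)):print(delta(p,down(-88.2)))
E
```

```text
lid 0.47925244140625006 -0.1609326578776042 [0.13725116 0.05184292] 21.6785888671875
10.45 [ 0.42995441 -0.11850943  0.15367667] [-0.35834329 -0.00122152  0.06271294]
[10.1, -1.7, 0.7, 0.0, 0.0, 0.1]
[10.1, -1.7, 130.7, 0.0, 0.0, 0.1]
[50.6, -1.4, 130.7, 0.0, 0.0, 0.1]
```

>>> move_arm(deltas=[10,-1.7,30,0,0,0,15,10,-1.7,70,0,0,0,15,10,-1.7,105,0,0,0,15,10,-1.7,125,0,0,0,15,10,-1.7,130,0,0,0,15,16,-1.7,130,0,0,0,15,20,-1.7,130,0,0,0,15,23,-1.7,130,0,0,0,15,26,-1.7,130,0,0,0,15,29,-1.7,130,0,0,0,15,32,-1.7,130,0,0,0,15,35,-1.6,130,0,0,0,15,38,-1.6,130,0,0,0,15,41,-1.5,130,0,0,0,15,44,-1.4,130,0,0,0,15,47,-1.4,130,0,0,0,15,49,-1.4,130,0,0,0,15,50.5,-1.4,130,0,0,0,15,50.5,-1.4,130,0,0,0,15])

```text
time_s: 12.35
tcp_pos: [0.4807, -0.1149, 0.0237]
tool_rot: [3.141, 0.05, 0.001]
contact_force: [-0.6, 0.5, -0.1]
grip_width: 0.0148
grip_force: 0.1
```

>>> move_arm(deltas=[-15,0,0,0,0,0,15,-30,0,0,0,0,0,15,-45,0,-40,0,0,0,15,-55,0,-80,0,0,0,15,-55,40,-125,0,0,0,15,-55,85,-130,0,0,0,15,-55,130,-130,0,0,0,15,-55,175,-130,0,0,0,15,-55,220,-130,0,0,0,15,-55,255,-130,0,0,0,15,-55,255,-130,0,0,0,15,-55,255,-130,0,0,0,15])

```text
time_s: 13.55
tcp_pos: [0.4331, -0.3717, 0.1533]
tool_rot: [-3.141, -0.047, 0.0]
contact_force: [-0.2, 1.2, -0.3]
grip_width: 0.0151
grip_force: 0.0
```

```bash
python3 - <<'E'
from h import *
lid("push4")
for p in ((.455,-.1165,.153),(.455,-.1165,.086),(.54,-.114,.086)):print(delta(p,down(-88.2)))
E
```

```text
lid 0.5116339823404948 -0.11628748575846352 [0.04830975 0.04284367] 88.21009063720703
13.6 [ 0.432956   -0.37059356  0.15332016] [ 0.28520975 -1.12003755  0.06554191]
[29.9, -253.3, 0.6, -0.1, 0.0, -0.0]
[30.0, -253.2, 67.6, -0.1, 0.0, -0.0]
[115.0, -253.1, 67.6, -0.1, 0.0, -0.0]
```

View pics/push4.png

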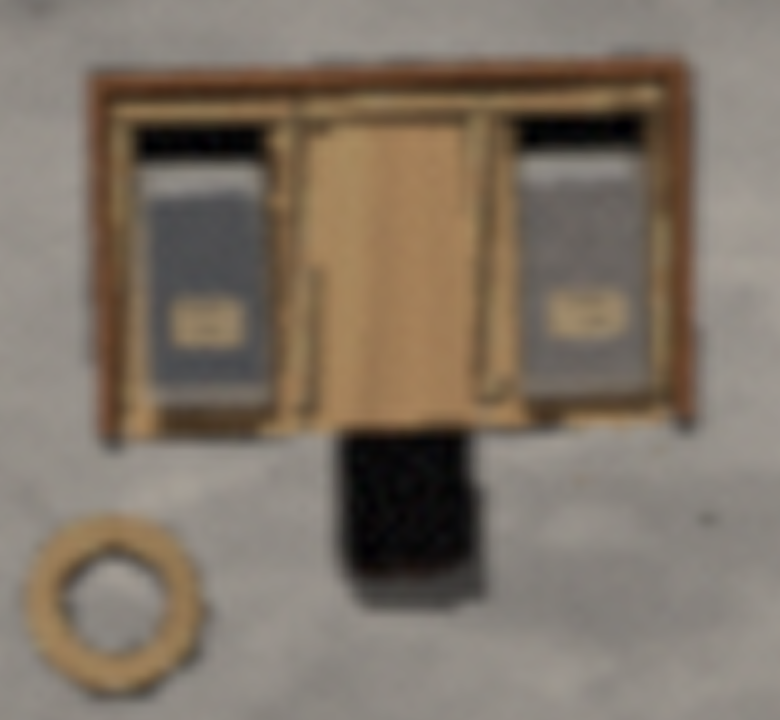

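Jar at (407,505), square and centred to about 1 mm, gap about 10 mm. Topple.

>>> move_arm(deltas=[0,-45,0,0,0,0,15,0,-90,0,0,0,0,15,0,-135,0,0,0,0,15,5,-180,0,0,0,0,15,15,-225,0,0,0,0,15,25,-253,0,0,0,0,15,30,-253,40,0,0,0,15,30,-253,70,0,0,0,15,30,-253,70,0,0,0,15,36,-253,70,0,0,0,15,41,-253,70,0,0,0,15,46,-253,70,0,0,0,15,51,-253,70,0,0,0,15,56,-253,70,0,0,0,15,61,-253,70,0,0,0,15,66,-253,70,0,0,0,15,71,-253,70,0,0,0,15,76,-253,70,0,0,0,15,81,-253,70,0,0,0,15,86,-253,70,0,0,0,15])

```text
time_s: 15.6
tcp_pos: [0.5119, -0.1158, 0.0836]
tool_rot: [3.141, 0.05, -0.0]
contact_force: [0.1, -0.3, -0.6]
grip_width: 0.015
grip_force: 0.0
```

>>> move_arm(deltas=[4,0,0,0,0,0,15,8,0,0,0,0,0,15,12,0,0,0,0,0,15,16,0,0,0,0,0,15,20,0,0,0,0,0,15,20,0,0,0,0,0,15,20,0,0,0,0,0,15,20,0,0,0,0,0,15])

```text
time_s: 16.4
tcp_pos: [0.5311, -0.1152, 0.0836]
tool_rot: [3.141, 0.05, -0.001]
contact_force: [0.4, -0.5, 0.5]
grip_width: 0.0149
grip_force: 0.0
```

```bash
python3 - <<'E'
from h import *
p,d=capture("scene");cv2.imwrite("pics/s5.png",cv2.resize(p[130:250,215:365,::-1],None,fx=5,fy=5,interpolation=cv2.INTER_CUBIC))
E
```

```text
(no output)
```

View pics/s5.png

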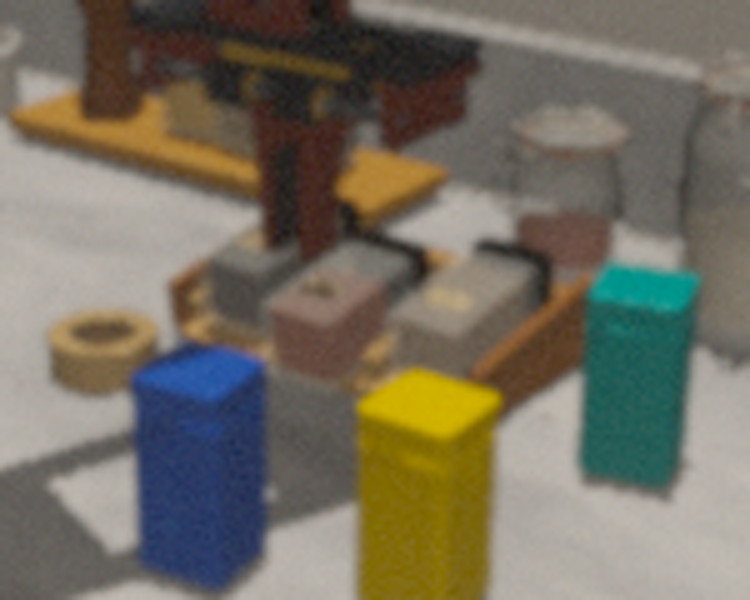

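The jar lies label up in the middle cradle, foot face at about (325,330), with the foot still overhanging. Next I bring the finger behind the foot, tip leaning forward 10°.

```bash
python3 - <<'E'
from h import *
r=down(-88.2)*R.from_euler('y',10,degrees=True)
for p in ((.48,-.1165,.1),(.48,-.1165,.025),(.547,-.1145,.025)):print(delta(p,r))
E
```

```text
[-51.1, -0.3, -16.4, -0.0, 10.0, 0.0]
[-51.1, -0.3, 58.6, -0.0, 10.0, 0.0]
[15.9, -0.2, 58.6, -0.0, 10.0, 0.0]
```

>>> move_arm(deltas=[-20,0,-16,0,0,0,15,-51,0,-16,0,5,0,15,-51,0,-10,0,10,0,15,-51,0,30,0,10,0,15,-51,0,55,0,10,0,15,-51,0,58.5,0,10,0,15,-45,0,58.5,0,10,0,15,-39,0,58.5,0,10,0,15,-33,0,58.5,0,10,0,15,-27,0,58.5,0,10,0,15,-22,0,58.5,0,10,0,15,-17,0,58.5,0,10,0,15,-12,0,58.5,0,10,0,15,-8,0,58.5,0,10,0,15,-4,0,58.5,0,10,0,15,0,0,58.5,0,10,0,15,4,0,58.5,0,10,0,15,7,0,58.5,0,10,0,15,9,0,58.5,0,10,0,15,9,0,58.5,0,10,0,15])

```text
time_s: 18.45
tcp_pos: [0.5409, -0.1151, 0.0252]
tool_rot: [-3.127, -0.05, -0.275]
contact_force: [-0.1, 0.9, 0.0]
grip_width: 0.0148
grip_force: 0.0
```

>>> move_arm(deltas=[1,0,0.2,0,0,0,15,2,0,0.35,0,0,0,15,3,0,0.5,0,0,0,15,4,0,0.7,0,0,0,15,4,0,0.7,0,0,0,15])

```text
time_s: 18.95
tcp_pos: [0.5441, -0.1148, 0.0251]
tool_rot: [-3.126, -0.049, -0.273]
contact_force: [-2.6, -0.4, 1.3]
grip_width: 0.015
grip_force: 1.1
```

>>> move_arm(deltas=[1,0,0.2,0,0,0,15,1,0,0.2,0,0,0,15])

```text
time_s: 19.15
tcp_pos: [0.5442, -0.1145, 0.0248]
tool_rot: [-3.126, -0.05, -0.27]
contact_force: [-5.0, -0.6, 1.1]
grip_width: 0.0147
grip_force: 2.3
```

>>> move_arm(deltas=[1,0,0.2,0,0,0,15,1,0,0.2,0,0,0,15])

```text
time_s: 19.35
tcp_pos: [0.5443, -0.1143, 0.0245]
tool_rot: [-3.126, -0.05, -0.267]
contact_force: [-7.0, -0.9, 3.1]
grip_width: 0.0147
grip_force: 3.2
```

Position stalls while force rises, so the lid appears to be on the stop. I push slightly more, then back off and check.

>>> move_arm(deltas=[1.5,0,0.3,0,0,0,15,1.5,0,0.3,0,0,0,15])

```text
time_s: 19.55
tcp_pos: [0.5444, -0.1139, 0.0241]
tool_rot: [-3.126, -0.05, -0.263]
contact_force: [-9.0, -2.1, 4.9]
grip_width: 0.0152
grip_force: 4.7
```

>>> move_arm(deltas=[-10,0,-2,0,0,0,15,-30,0,-5,0,0,0,15,-50,0,-30,0,-5,0,15,-60,0,-70,0,-10,0,15,-60,45,-110,0,-10,0,15,-60,90,-130,0,-10,0,15,-60,135,-130,0,-10,0,15,-60,180,-130,0,-10,0,15,-60,225,-130,0,-10,0,15,-60,265,-130,0,-10,0,15,-60,265,-130,0,-10,0,15,-60,265,-130,0,-10,0,15])

```text
time_s: 20.75
tcp_pos: [0.4747, -0.3828, 0.1425]
tool_rot: [-3.141, -0.047, -0.001]
contact_force: [-0.3, 0.3, -0.2]
grip_width: 0.0149
grip_force: 0.0
```

```bash
python3 - <<'E'
from h import *
p,d=capture("top");o=ortho(p,.045);a=cv2.resize(o,(520,480))
s,_=capture("scene");b=cv2.resize(s[150:240,230:345],(280,220),interpolation=cv2.INTER_CUBIC)
c=np.zeros((480,800,3),np.uint8);c[:,:520]=a;c[:220,520:]=b;cv2.imwrite("pics/f.png",c[:,:,::-1])
print(observe()["time_s"],observe()["tcp_pos"])
E
```

```text
20.85 [ 0.47454158 -0.3807413   0.14246692]
```

View pics/f.png

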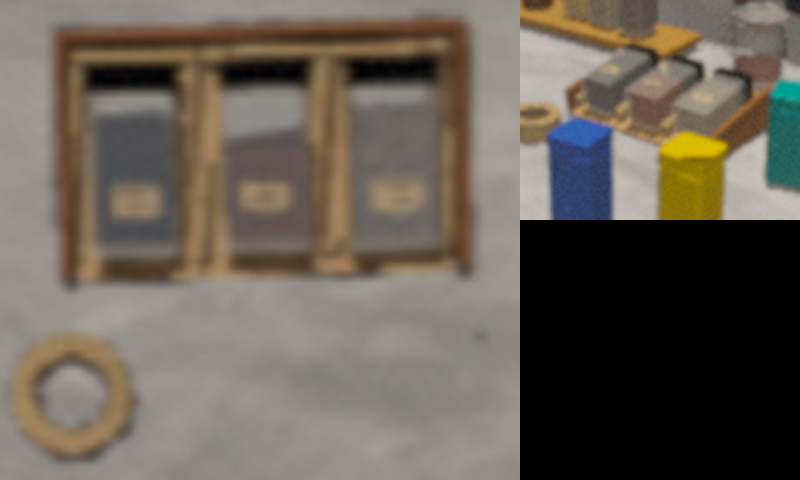

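The jar lies in the middle cradle at (262,160), label up. Its lid and foot line up with both stored jars and its lid is on the back stop, and nothing else has moved.

```bash
python3 -c "
from rig import *
print(close_job())"
```

```text
the job is handed in; nothing more can be done
None
```

The jar lies label up in the empty middle cradle with its lid against the back stop, nothing else appears to have moved, and the job was handed in at about 21 s.

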